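# Free the ratchet and close the lever clamp on a test specimen

## Robot

A 6-joint arm with a two-finger parallel gripper is mounted at the origin on the work surface. World frame = base frame: x ahead of the robot, y to its left, z up, the work surface at z = 0. Lengths are in m, angles in rad, forces in N, time in s.
With the tool pointing down it reaches from about 0.25 to 0.775 m from the base axis. Payload 4 kg.
Tool frame: the origin (TCP) lies at the very end of the fingers, on their centre line; the grasp point (between the pads) lies tcp_to_grasp behind it (tcp_to_grasp is the distance from the TCP to the grasp point, in m); z points along the fingers, y is the direction in which the jaws open and shut (so a half turn about z gives the same grasp; the last joint's range is limited). The gripper opens to 94 mm and grips with 3 to 60 N. Pads are 16 mm wide; open, the fingers measure 119 mm over their backs; the gripper's body (75 mm by 177 mm) begins 78 mm behind the grasp point.
Start: joints at [-1.359, 0.087, 1.371, -0, 1.684, -0.103], TCP at [0.17, -0.523, 0.166] pointing down, gripper open.
Joint ranges: [-3.1, 3.1], [-0.76, 2.03], [0.27, 2.55], [-1.08, 4.22], [0.17, 2.65], [-2.57, 2.57]. Speed limits (rad/s): [2.79, 2.79, 3.14, 3.14, 3.14, 3.14].

## Interface

Orientations are given as [roll, pitch, yaw] about the fixed x, y, z axes, in that order (R = Rz(yaw) Ry(pitch) Rx(roll)).
In Python, from bench import * gives the robot as it stands.
- The arm moves only by the tool play_rows, never from a script. Its argument "rows" is a list of rows, each a list of 3 entries, a list of its own where there are three numbers: the finger opening in cm, from 0 to 9.4, then the shift along the world's x, y, z in cm, then the turn, a rotation vector about the world's x, y, z in rad. A call has 1 to 8 rows; each row is the pose to reach, as a shift and turn from the pose commanded when the call began; what a row does not reach only later rows make up. A row lasts 1/12 s, in which the tool goes at most 41.7 mm and 7.16 degrees, less where a joint would pass 70% of its speed; a pose out of reach is approached as far as the arm can. A call with a gripper value outside its range is refused whole. The fingers move at their own pace and stop on an object; the grip force is fixed at half the most. Time passes only in rows, so rows that repeat a pose let the fingers close. It gives the time, the measured TCP pose, the force and the opening at its end, in the units of the state.
- get_obs(): the state, without advancing time (a new reading comes with each control period).
- snapshot(name): name is "scene" or "side" or "wrist"; returns a dict with "pixels" (480x640x3 uint8, red, green, blue), "fx", "fy", "cx", "cy" (pixels), "rvec" (rotation vector, rad) and "tvec" (3), from world to camera coordinates, as OpenCV has them. Camera axes: x right, y down, z forward; pixel columns grow to the right and rows downward; lengths in m; the calibration is good to about 2 mm. A picture is of the moment at which its call begins. There is no depth.
- close_job(): hands the job in, once; it reports no verdict.
Trained networks look in the newest picture that a camera, given by its name, has taken for a name from the list of things; names that differ only in an ending like _2 or _b are one class to them, and where a whole thing is asked for, a point or a joint stands for the part that bears it (a point fixed in the world has none). Each returns a list of dicts, best first, with "confidence" (0 to 1); they miss things now and then, are a little off and sometimes report something else, mostly with a low value. They report only what shows in the picture. A call takes as long as a camera call. They do not tell look-alikes from the thing itself.
- silhouettes(camera, label): "mask" (480x640 bool, what is visible of it) and "point" ([row, column] in pixels, amid what is visible of it).
The state is a dict: "time": time; "joint_positions": joint angles; "qvel": joint speeds; "joint_torque": joint torques, N m; "tool_pos": TCP position; "ee_rot": TCP orientation; "wrist_force": force on the tool from outside, world axes, zero at the start; "wrist_torque": the same for the moment, N m; "width": finger opening in m.
Only numpy, scipy, OpenCV 4.12 (cv2) and the standard library are available. Lean on these libraries where they do the work, as an engineer would, in place of code of your own. Each camera call takes 0.05 s, during which the arm holds its last target. There are 200 camera calls.

## Task

Press the clamp's orange pawl tab down until the pawl is right out of the toothed wheel, and only then push the black lever paddle down until the lever's rubber foot sits on the white specimen. Do it with the fingertips from above, without lifting the lever, and leave the lever down, the pawl out of the teeth, and the specimen and everything standing around the clamp where they are.

Things in the scene. Friction and masses are not known exactly. Their poses are not given: they have to be found in the camera images.
- clamp: Blue bench clamp fixed to the table, base plate 130 x 300 x 12 mm. Origin on the table right under the axle of the toothed wheel; z up, own -y towards the lever and specimen, +y towards the pawl. Plate spans y -175 to +125 mm. All its parts lie in the plane x = 0: wheel 152 mm in diameter (top 186 mm above the table), specimen on a 60 mm steel anvil at y = -110 mm (anvil top 55 mm above the table), pawl tab near y = +148 mm.
- axle (a point): Axle of toothed wheel and lever, 110 mm above the table, running along the clamp's x axis; the lever swings about it.
- lever (a joint): Angle of the lever in rad: 0 = level, foot just on the specimen (the specimen stops it there); it starts raised at about 0.68 to 0.77 and is pushed down towards 0. The hinge is stiff: the lever stays where it is left, and about 3 to 7 N straight down on the paddle moves it once the pawl is free. With the pawl in the teeth it is blocked after at most about 0.13 rad.
- paddle (a point): Middle of the top face of the flat black paddle at the free end of the lever. Paddle 40 mm wide, 95 mm long, 18 mm thick; this point lies 200 mm from the axle along the lever and 9 mm above the lever's centre line (which passes through the axle). Its own axes are those of the clamp when the lever is level, and tilt with the lever. Push here, following the arc.
- pawl (a joint): Angle of the orange pawl in rad: 0 = its tip in the teeth (start), 0.35 = pressed down to its stop; it counts as free above 0.22. Stiff pivot: stays where it is left, and about 3 N down on the tab moves it.
- tab (a point): Middle of the top face of the orange pawl tab, a flat 36 x 36 mm plate, 128 mm above the table at the start. The pawl pivots 78 mm to the clamp's +y side of the axle, 65 mm above the table; to press it home this point goes down by about 28 mm and outwards (clamp +y) by about 17 mm.
- specimen: White plastic disc 40 mm in diameter, 25 mm tall, standing loose on the clamp's anvil below the rubber foot (foot 36 mm in diameter, 110 mm from the axle). Origin at the centre of its underside.
- spare: Bystander: loose green disc 40 mm in diameter, 25 mm tall, on the table on the robot's side of the clamp. Origin at the centre of its underside.
- driver: Bystander: loose screwdriver 170 mm long with orange handle, lying on the table on the robot's side of the clamp. Origin on the table near its middle, its x along it.
- jar: Bystander: amber jar 56 mm in diameter, 85 mm tall, beyond the clamp. Origin at the centre of its underside.
- beaker: Bystander: green glass beaker 64 mm in diameter, 80 mm tall, beyond the clamp. Origin at the centre of its underside.
Mind the look-alikes: they are no part of the job. There is more than one size of the specimen; the job needs the smallest.

How it is judged:
On the way, in this order (a step that is already met when the one before it is completed fails the run):
1. the pawl is pressed out of the teeth while the lever is still up (value of joint pawl above 0.22 rad and value of joint lever above 0.5 rad), for 0.2 s.
2. the lever is pushed down until its foot sits on the specimen (value of joint lever below 0.02 rad), for 0.2 s.
At the end, for the whole second after the job is handed in: The lever is down with its foot on the specimen (lever below 0.02 rad, about 2 mm at the foot), the pawl is still out of the teeth (above 0.22 rad), the specimen stands flat on the anvil within 8 mm of where it was, and spare disc, screwdriver, jar and beaker are within 20 mm of where they were (value of joint lever below 0.02 rad and value of joint pawl above 0.22 rad and distance of specimen from where it was at the start of the episode below 0.008 m and angle between specimen's own z axis and vertical below 0.06 rad and linear speed of specimen below 0.01 m/s and distance of each of spare, driver, jar, beaker from where it was at the start of the episode below 0.02 m); the robot touches nothing.
It fails at once if the lever is lifted (value of joint lever above 0.83 rad).
It fails at once if the specimen is lifted or pushed off its place (distance of specimen from where it was at the start of the episode above 0.012 m).
It fails at once if a bystander is moved, lifted or carried (distance of any of spare, driver, jar, beaker from where it was at the start of the episode above 0.025 m).
It also fails if it takes over 58 s, if anything falls off the work surface, if the arm or the gripper's body presses on something with over 40 N, if the wrist force passes 120 N, or if a joint passes its speed limit or range.

## Working session

There is one attempt and no reset: what is moved stays moved. The work goes in short steps, Python scripts to look and compute and a tool call to move; the robot and the scene stay as the last step left them, time stands still between calls to the robot, and variables do not carry over. Pictures are saved under pics/ and viewed, about 8 in all and at most 12, crops included, and the job is handed in when it is done.

Besides the shell and the picture viewer there is one more tool, called after "Request:" as name(argument=value, ...), one argument or row to a line, values as JSON. play_rows: Moves the arm, as the interface text tells. Its arguments: {"type":"object","properties":{"rows":{"type":"array"}},"required":["rows"]}

```bash
mkdir -p pics; cat > h.py <<'E'
from bench import *
import numpy as np, cv2
def cam(s):
    R,_=cv2.Rodrigues(np.array(s["rvec"],float)); return R,np.array(s["tvec"],float).ravel()
def proj(s,P):
    R,t=cam(s); c=np.atleast_2d(P)@R.T+t
    return np.c_[s["fx"]*c[:,0]/c[:,2]+s["cx"], s["fy"]*c[:,1]/c[:,2]+s["cy"]]
def ray(s,u,v):
    R,t=cam(s); d=R.T@np.array([(u-s["cx"])/s["fx"],(v-s["cy"])/s["fy"],1]); return -R.T@t,d/np.linalg.norm(d)
def onz(s,u,v,z):
    o,d=ray(s,u,v); return o+d*(z-o[2])/d[2]
def save(s,n): cv2.imwrite("pics/"+n,s["pixels"][:,:,::-1])
E
python3 - <<'E'
from h import *
print(get_obs())
for c in ["scene","side"]:
    s=snapshot(c); save(s,c+"0.png"); print(c,cam(s)[0].T@-cam(s)[1])
    for l in ["clamp","paddle","tab","specimen","spare","driver","jar","beaker"]:
        print(l,[(round(d["confidence"],2),np.round(d["point"]).tolist(),int(d["mask"].sum())) for d in silhouettes(c,l)])
E
```

```text
{'time': 0.0, 'joint_positions': array([-1.35914290e+00,  8.79169468e-02,  1.37223682e+00, -1.66531124e-05,
        1.68358908e+00, -1.03136679e-01]), 'qvel': array([ 0.00024182,  0.00013274, -0.00068156, -0.00026017,  0.00029609,
       -0.0011091 ]), 'joint_torque': array([-2.24876312e-04, -3.40183175e+01, -3.02423501e+01,  7.18155317e-02,
        3.31358111e-02, -1.88623230e-04]), 'tool_pos': array([ 0.17012654, -0.52236446,  0.16463391]), 'ee_rot': array([-3.13945218e+00, -2.04907121e-04,  3.14788026e-01]), 'wrist_force': array([-0.84765429, -0.33249183,  0.12968627]), 'wrist_torque': array([-0.0414669 , -0.04414765,  0.0389658 ]), 'width': 0.09392424771090495}
scene [1.09393084 0.1951948  0.70500636]
clamp [(0.96, [251.0, 315.0], 15327)]
paddle [(0.58, [210.0, 297.0], 5471)]
tab [(0.95, [227.0, 396.0], 933)]
specimen [(0.88, [318.0, 205.0], 929), (0.66, [243.0, 266.0], 490), (0.56, [218.0, 206.0], 647)]
spare [(0.42, [218.0, 281.0], 112)]
driver []
jar [(0.67, [339.0, 365.0], 1749), (0.45, [207.0, 297.0], 5597)]
beaker [(0.81, [320.0, 253.0], 1877)]
side [ 0.28584395 -0.64970241  0.61190559]
clamp [(0.56, [266.0, 305.0], 15557)]
paddle [(0.17, [202.0, 339.0], 641)]
tab [(0.75, [204.0, 253.0], 847), (0.58, [356.0, 268.0], 713)]
specimen [(0.79, [288.0, 339.0], 637), (0.62, [310.0, 440.0], 1020), (0.57, [406.0, 361.0], 1612)]
spare [(0.81, [355.0, 267.0], 771)]
driver [(0.97, [300.0, 210.0], 875)]
jar [(0.86, [199.0, 341.0], 556)]
beaker [(0.86, [259.0, 405.0], 1876)]
```

View pics/scene0.png

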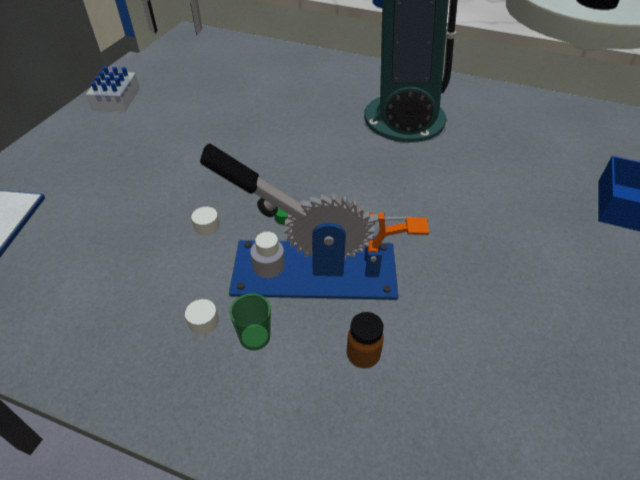

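View pics/side0.png

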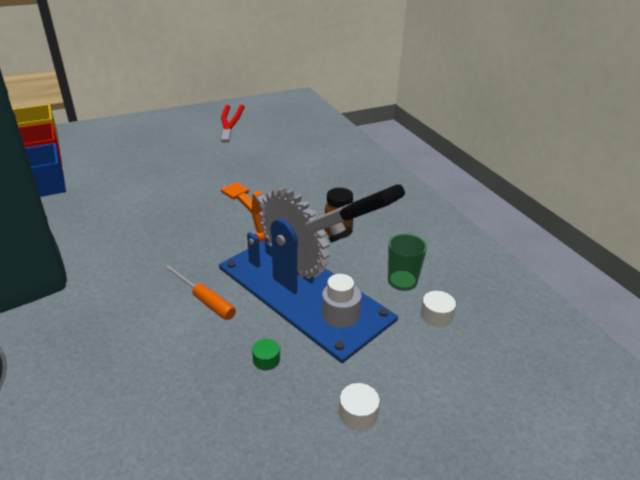

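The scene view shows the paddle at about (230,168), the tab at (417,226), and the specimen on the anvil at (267,243). In the side view they are at (375,203), (236,190) and (341,288). The other white discs are look-alikes. Next I fit the clamp pose and check it with an overlay.

```bash
cat > fit.py <<'E'
from h import *
from scipy.optimize import least_squares
# clamp-frame keypoints
def W(p,P):
    c,s=np.cos(p[2]),np.sin(p[2]); P=np.atleast_2d(P)
    return np.c_[p[0]+c*P[:,0]-s*P[:,1], p[1]+s*P[:,0]+c*P[:,1], P[:,2]]
def lev(r,h,th,x=0): # along lever r, h above centre line
    return [x,-(r*np.cos(th)-h*np.sin(th))*1.0, .110+r*np.sin(th)+h*np.cos(th)]
# note: normal of raised lever tilts to +y
def pawl(a,x=0,dy=0.,dz=0.):
    py,pz=.078,.065; vy,vz=.148-py+dy,.128-pz+dz
    return [x,py+vy*np.cos(a)+vz*np.sin(a), pz-vy*np.sin(a)+vz*np.cos(a)]
def pts(th,a):
    h=.065
    return dict(c0=[h,-.175,.012],c1=[h,.125,.012],c2=[-h,.125,.012],c3=[-h,-.175,.012],
     tab0=pawl(a,.018,-.018),tab1=pawl(a,.018,.018),tab2=pawl(a,-.018,.018),tab3=pawl(a,-.018,-.018),tab=pawl(a),
     p0=lev(.1525,.009,th,.02),p1=lev(.2475,.009,th,.02),p2=lev(.2475,.009,th,-.02),p3=lev(.1525,.009,th,-.02),pad=lev(.2,.009,th),
     spec=[0,-.110,.080],anv=[0,-.11,.055],axle=[0,0,.11],wt=[0,0,.186])
E
python3 - <<'E'
from fit import *
S={c:snapshot(c) for c in ["scene","side"]}
obs={"scene":{"c3":(238,241),"c0":(231,293),"c1":(397,294),"spec":(266.5,239),"tab":(418,224)},
     "side":{"c2":(220,265),"c3":(343,349),"c0":(397,313),"spec":(341,282),"tab":(236,189)}}
def res(q):
    P=pts(q[3],0); r=[]
    for c in obs:
        for k,o in obs[c].items(): r+=list(proj(S[c],W(q,[P[k]]))[0]-o)
    return r
f=least_squares(res,[.5,0,0,.72],loss="soft_l1"); print(f.x,np.round(np.array(res(f.x)).reshape(-1,2),1).tolist())
im=[]
for c,(u,v) in dict(scene=(190,125),side=(195,165)).items():
    k=3.; a=S[c]["pixels"][v:v+200,u:u+265,::-1]; a=cv2.resize(a,None,fx=k,fy=k,interpolation=cv2.INTER_CUBIC)
    for th,col in ((.72,(255,255,0)),):
        P=pts(th,0)
        for n,X in P.items():
            x=(proj(S[c],W(f.x,[X]))[0]-[u,v]+.5)*k; cv2.circle(a,(int(x[0]),int(x[1])),3,col,1)
    im.append(a)
    cv2.imwrite(f"pics/ov_{c}.png",a)
E
```

```text
[ 0.54837353 -0.00110498  0.35684955  0.72      ] [[0.3, -1.4], [-2.5, 0.8], [2.6, 2.2], [-0.5, 1.7], [0.2, -0.6], [-3.4, -1.1], [-0.6, 9.8], [1.4, 1.4], [1.0, -1.3], [-2.6, -0.1]]
```

View pics/ov_scene.png

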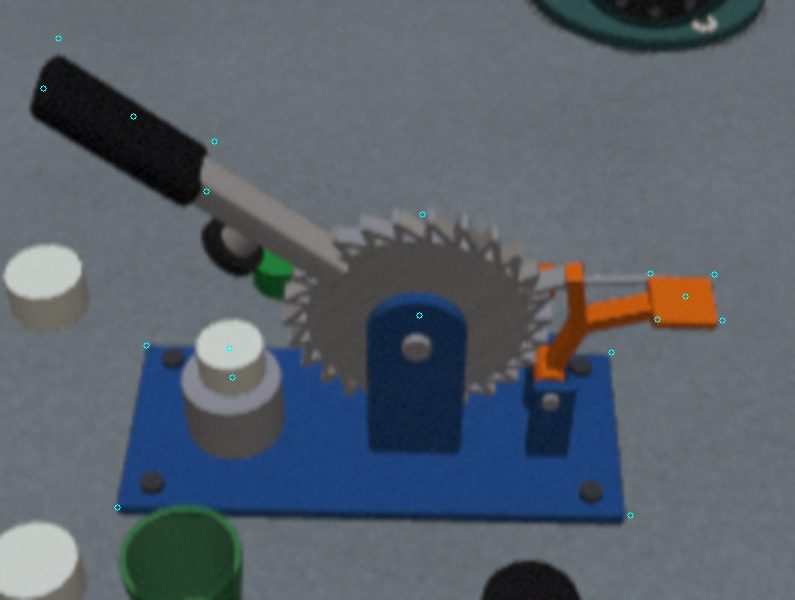

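View pics/ov_side.png

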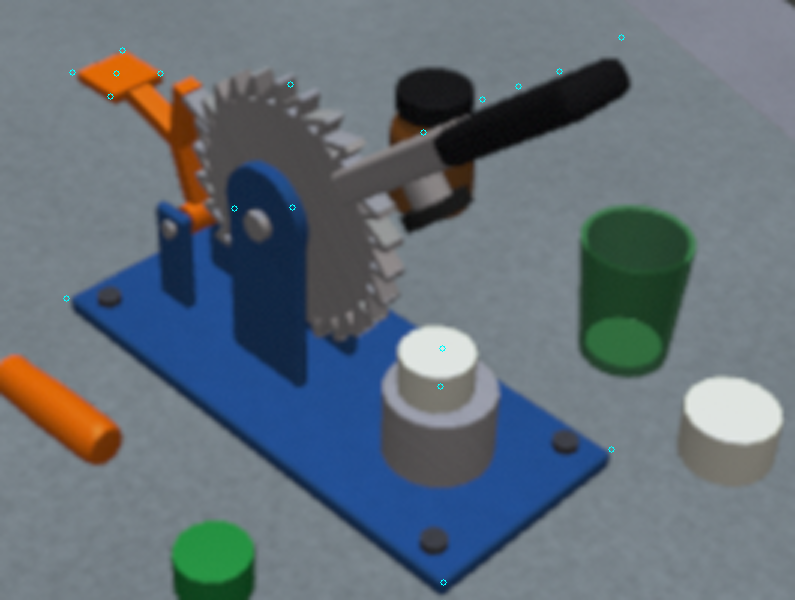

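```bash
cat > fit2.py <<'E'
from fit import *
S={c:snapshot(c) for c in ["scene","side"]}
raw={"scene":((190,125),{"c3":(150,346),"c0":(118,509),"c1":(622,517),"c2":(609,356),"tab3":(650,279),"tab2":(714,277),"tab1":(718,326),"tab0":(656,326),"spec":(230,342),"pc":(120,130)}),
"side":((195,165),{"c2":(74,301),"c3":(442,588),"c0":(608,459),"tab1":(122,52),"tab2":(78,74),"tab3":(118,99),"tab0":(162,74),"spec":(437,352),"pc":(533,112)})}
obs={c:{k:(np.array(o)+.5)/3-.5+uv for k,o in d.items()} for c,(uv,d) in raw.items()}
def res(q):
    P=pts(q[3],0); P["pc"]=lev(.2,0,q[3]); r=[]
    for i,c in enumerate(obs):
        for k,o in obs[c].items(): r+=list(proj(S[c],W(q,[P[k]]))[0]-o-q[4+2*i:6+2*i])
    return r+list(np.array(q[4:8])*1.)
f=least_squares(res,[.5,0,.3,.72,0,0,0,0],loss="soft_l1"); q=f.x
E
python3 - <<'E'
from fit2 import *
print(q.round(4)); r=np.array(res(q))[:-4].reshape(-1,2).round(1); i=0
for c in obs:
    for k in obs[c]: print(c,k,r[i]); i+=1
P=pts(q[3],0); 
for k in ("axle","tab","pad","spec"): print(k,W(q,[P[k]]).round(4))
for a in (0,.25,.35,.38): print("tab",a,W(q,[pawl(a)]).round(4))
for th in np.arange(q[3],-.05,-.1): print("pad",th.round(2),W(q,[lev(.2,.009,th)]).round(4))
# bystanders
for k,c,l,z in (("spare","side","spare",.0125),("driver","side","driver",.012),("jar","scene","jar",.042),("beaker","scene","beaker",.04)):
    d=silhouettes(c,l)[0]; print(k,onz(S[c],d["point"][1],d["point"][0],z).round(3))
E
```

```text
[ 0.5489 -0.0023  0.3448  0.7101 -0.4009 -0.826  -0.0935 -0.7153]
scene c3 [-1.1 -0.4]
scene c0 [-1.1 -0.7]
scene c1 [1.9 0.7]
scene c2 [ 0.9 -0.1]
scene tab3 [-0.2 -0.4]
scene tab2 [-0.2  0.7]
scene tab1 [ 1.  -0.3]
scene tab0 [-0.2 -0.8]
scene spec [-0.6  2.3]
scene pc [-0.1 -0.4]
side c2 [-1.7 -0.6]
side c3 [-0.2 -0.2]
side c0 [ 1.4 -1.3]
side tab1 [1.4 0.1]
side tab2 [-0.7 -0.1]
side tab3 [-1.3 -0.3]
side tab0 [0.8 0.5]
side spec [1.8 0.2]
side pc [-1.3  0.6]
axle [[ 0.5489 -0.0023  0.11  ]]
tab [[0.4988 0.137  0.128 ]]
pad [[ 0.5981 -0.1395  0.2472]]
spec [[ 0.586  -0.1058  0.08  ]]
tab 0 [[0.4988 0.137  0.128 ]]
tab 0.25 [[0.4943 0.1496 0.1087]]
tab 0.35 [[0.493  0.1533 0.1002]]
tab 0.38 [[0.4926 0.1543 0.0975]]
pad 0.71 [[ 0.5981 -0.1395  0.2472]]
pad 0.61 [[ 0.6025 -0.1517  0.232 ]]
pad 0.51 [[ 0.6064 -0.1624  0.2155]]
pad 0.41 [[ 0.6096 -0.1715  0.198 ]]
pad 0.31 [[ 0.6123 -0.179   0.1796]]
pad 0.21 [[ 0.6143 -0.1846  0.1605]]
pad 0.11 [[ 0.6157 -0.1884  0.1409]]
pad 0.01 [[ 0.6164 -0.1904  0.121 ]]
spare [ 0.455 -0.136  0.012]
driver [0.412 0.011 0.012]
jar [0.688 0.113 0.042]
beaker [ 0.72  -0.069  0.04 ]
```

Fit residuals are about 1–2 px. I close the fingers, raise, and turn so the jaws lie across the clamp.

Request:
play_rows(
  rows=[
    [0,[0,0,4],[0,0,0.1]],
    [0,[0,0,8],[0,0,0.2]],
    [0,[0,0,11],[0,0,0.3]],
    [0,[0,0,13],[0,0,0.4]],
    [0,[2,4,14],[0,0,0.5]],
    [0,[4,8,14],[0,0,0.6]],
    [0,[6,12,14],[0,0,0.7]],
    [0,[8,16,14],[0,0,0.8]],
  ],
)

```text
time: 1.97
tool_pos: [0.2448, -0.3735, 0.3061]
ee_rot: [3.141, 0.0, 1.119]
wrist_force: [0.6, -0.7, 0.2]
width: 0.044
```

Request:
play_rows(
  rows=[
    [0,[2,4,0],[0,0,0.1]],
    [0,[4,8,0],[0,0,0.2]],
    [0,[6,12,0],[0,0,0.3]],
    [0,[8,16,0],[0,0,0.4]],
    [0,[10,20,0],[0,0,0.5]],
    [0,[12,24,0],[0,0,0.6]],
    [0,[14,28,0],[0,0,0.7]],
    [0,[16,32,0],[0,0,0.8]],
  ],
)

```text
time: 2.63
tool_pos: [0.3938, -0.0747, 0.3062]
ee_rot: [3.14, 0.001, 1.92]
wrist_force: [0.9, -1.3, 0.2]
width: 0.0005
```

Request:
play_rows(
  rows=[
    [0,[2,4,0],[0,0,0]],
    [0,[4,8,0],[0,0,0]],
    [0,[6,12,0],[0,0,0]],
    [0,[8,15,0],[0,0,0]],
    [0,[8.9,18,0],[0,0,0]],
    [0,[8.9,18,-4],[0,0,0]],
    [0,[8.9,18,-8],[0,0,0]],
    [0,[8.9,18,-8],[0,0,0]],
  ],
)

```text
time: 3.3
tool_pos: [0.4738, 0.1033, 0.2114]
ee_rot: [-3.115, -0.007, 1.917]
wrist_force: [-0.8, -0.3, -4.5]
width: 0.0007
```

```bash
python3 - <<'E'
from h import *
o=get_obs(); print(o["tool_pos"],o["ee_rot"],o["wrist_force"],o["joint_positions"])
E
```

```text
[0.47381467 0.10334577 0.21139804] [-3.11473456 -0.00665542  1.91660783] [-0.76555964 -0.27478655 -4.46496931] [ 9.78861886e-02 -3.87578477e-02  1.41010612e+00 -1.44159235e-04
  1.79791424e+00 -2.48045213e-01]
```

Request:
play_rows(
  rows=[
    [0,[0,0,0],[0,0,0]],
    [0,[0,0,0],[0,0,0]],
    [0,[0,0,0],[0,0,0]],
  ],
)

```text
time: 3.55
tool_pos: [0.4853, 0.1031, 0.2313]
ee_rot: [3.132, 0.002, 1.914]
wrist_force: [0.3, -0.1, 0.6]
width: 0.0007
```

Request:
play_rows(
  rows=[
    [0,[0.7,1.7,0],[0,0,0]],
    [0,[1.4,3.4,0],[0,0,0]],
    [0,[1.4,3.4,-2.5],[0,0,0]],
    [0,[1.4,3.4,-5],[0,0,0]],
    [0,[1.4,3.4,-7],[0,0,0]],
    [0,[1.4,3.4,-8.5],[0,0,0]],
    [0,[1.4,3.4,-8.5],[0,0,0]],
    [0,[1.4,3.4,-8.5],[0,0,0]],
  ],
)

```text
time: 4.22
tool_pos: [0.4986, 0.1372, 0.144]
ee_rot: [3.136, 0.001, 1.914]
wrist_force: [0.1, 0.5, 0.5]
width: 0.0005
```

```bash
python3 - <<'E'
from h import *
o=get_obs(); print(o["tool_pos"],o["wrist_force"])
a=[]
for c,(u,v) in dict(scene=(330,130),side=(180,100)).items():
    s=snapshot(c); a.append(cv2.resize(s["pixels"][v:v+130,u:u+130,::-1],(390,390),interpolation=cv2.INTER_CUBIC))
cv2.imwrite("pics/tab1.png",np.hstack(a))
E
```

```text
[0.49857425 0.13724633 0.14403013] [0.11902945 0.45781412 0.53537645]
```

View pics/tab1.png

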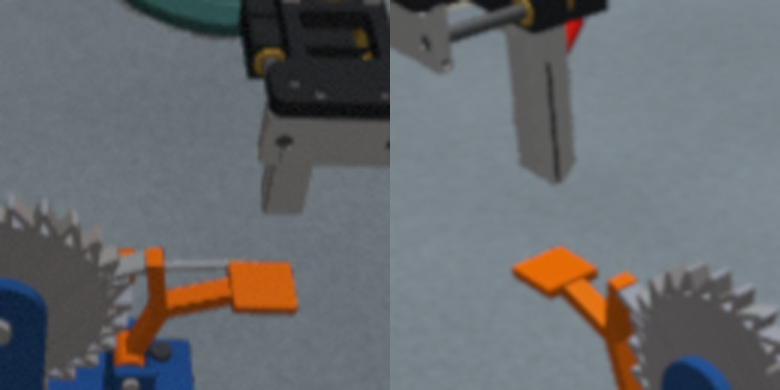

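```bash
python3 - <<'E'
from h import *
o=get_obs(); print(o["tool_pos"],o["wrist_force"])
S={c:snapshot(c) for c in ["scene","side"]}
T={"scene":(424,200),"side":(235,158)}; B={"scene":(417.5,225.5),"side":(235,189.5)}
for c in S: print(c,proj(S[c],[o["tool_pos"],[.4988,.137,.128]]),S[c]["fx"])
for Q in (T,B):
    Ps=[np.hstack([S[c]["fx"]*0+np.array([[S[c]["fx"],0,S[c]["cx"]],[0,S[c]["fy"],S[c]["cy"]],[0,0,1]])@np.c_[cam(S[c])[0],cam(S[c])[1]]]) for c in S]
    X=cv2.triangulatePoints(Ps[0],Ps[1],np.array(Q["scene"],float),np.array(Q["side"],float)); print((X[:3]/X[3]).ravel())
E
```

```text
[0.49887079 0.13742056 0.14459183] [-0.05880018  0.8846804  -0.38868136]
scene [[419.25298334 217.12775727]
 [417.52026027 224.15990989]] 489.2592862126025
side [[233.9308922  180.36054588]
 [234.64531083 188.84093257]] 542.1228523347194
[0.50366822 0.13910273 0.18618544]
[0.49962236 0.13761729 0.12602273]
```

```bash
python3 - <<'E'
from h import *
a=[]
for c,(u,v) in dict(scene=(350,150),side=(180,100)).items():
    s=snapshot(c); o=get_obs(); print(o["time"],o["tool_pos"])
    im=s["pixels"][v:v+130,u:u+130,::-1]; im=cv2.resize(im,(390,390),interpolation=cv2.INTER_CUBIC)
    p=(proj(s,[o["tool_pos"]])[0]-[u,v]+.5)*3; cv2.circle(im,(int(p[0]),int(p[1])),4,(255,255,0),1); a.append(im)
cv2.imwrite("pics/tab2.png",np.hstack(a))
E
```

```text
4.4667 [0.49784661 0.13742708 0.14313682]
4.5167 [0.49749954 0.13739138 0.14259972]
```

View pics/tab2.png

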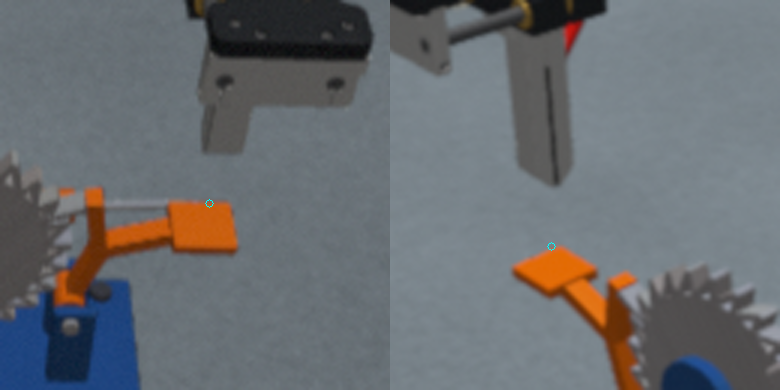

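Both views show the fingertip at z ≈ 0.186, about 42 mm above the reported TCP (0.144). It is centred over the tab. I'll trust the pictures for height and feel for contact slowly.

Request:
play_rows(
  rows=[
    [0,[0,0,-1],[0,0,0]],
    [0,[0,0,-2],[0,0,0]],
    [0,[0,0,-3],[0,0,0]],
    [0,[0,0,-4],[0,0,0]],
    [0,[0,0,-4],[0,0,0]],
    [0,[0,0,-4],[0,0,0]],
  ],
)

```text
time: 5.02
tool_pos: [0.4954, 0.1372, 0.0992]
ee_rot: [-3.139, -0.001, 1.915]
wrist_force: [0.1, 0.3, -0.5]
width: 0.0004
```

```bash
python3 - <<'E'
from h import *
a=[]
for c,(u,v) in dict(scene=(350,150),side=(180,100)).items():
    s=snapshot(c); o=get_obs(); print(o["time"],o["tool_pos"],o["wrist_force"])
    im=s["pixels"][v:v+130,u:u+130,::-1]; im=cv2.resize(im,(390,390),interpolation=cv2.INTER_CUBIC)
    p=(proj(s,[o["tool_pos"]])[0]-[u,v]+.5)*3; cv2.circle(im,(int(p[0]),int(p[1])),4,(255,255,0),1); a.append(im)
cv2.imwrite("pics/tab3.png",np.hstack(a))
E
```

```text
5.0667 [0.49609234 0.13728491 0.10016163] [-0.12248216  0.23760533 -0.74025399]
5.1167 [0.49656282 0.13734543 0.10086899] [ 0.88079453  0.57892528 -0.1254526 ]
```

View pics/tab3.png

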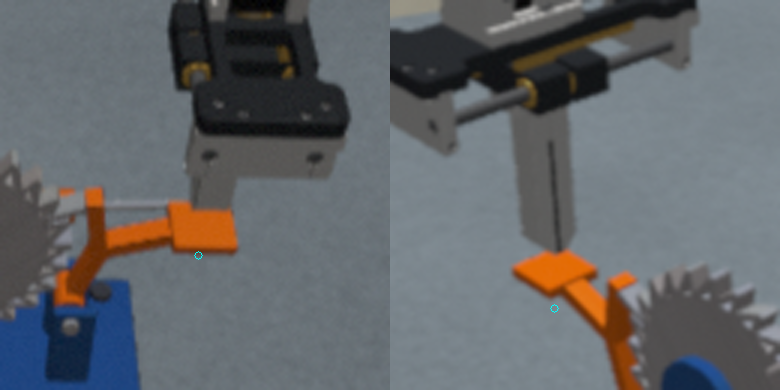

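Request:
play_rows(
  rows=[
    [0,[0,0,-0.8],[0,0,0]],
    [0,[0,0,-1.6],[0,0,0]],
    [0,[-0.1,0.3,-2.0],[0,0,0]],
    [0,[-0.2,0.6,-2.4],[0,0,0]],
    [0,[-0.3,0.9,-2.8],[0,0,0]],
    [0,[-0.3,0.9,-2.8],[0,0,0]],
  ],
)

```text
time: 5.62
tool_pos: [0.4936, 0.1479, 0.0726]
ee_rot: [3.14, -0.002, 1.916]
wrist_force: [0.8, 3.0, 2.3]
width: 0.0005
```

Request:
play_rows(
  rows=[
    [0,[-0.1,0.2,-0.4],[0,0,0]],
    [0,[-0.2,0.4,-0.8],[0,0,0]],
    [0,[-0.2,0.4,-0.8],[0,0,0]],
  ],
)

```text
time: 5.87
tool_pos: [0.4916, 0.1516, 0.0643]
ee_rot: [3.14, -0.002, 1.915]
wrist_force: [-0.1, 5.5, 2.7]
width: 0.0006
```

Request:
play_rows(
  rows=[
    [0,[-0.1,0.2,-0.4],[0,0,0]],
    [0,[-0.1,0.3,-0.7],[0,0,0]],
    [0,[-0.1,0.3,-0.7],[0,0,0]],
  ],
)

```text
time: 6.12
tool_pos: [0.492, 0.1522, 0.0624]
ee_rot: [3.138, 0.004, 1.915]
wrist_force: [-5.1, -1.0, 21.0]
width: 0.0004
```

```bash
python3 - <<'E'
from h import *
a=[]
for c,(u,v) in dict(scene=(350,150),side=(180,120)).items():
    s=snapshot(c); o=get_obs(); print(o["time"],o["tool_pos"],o["wrist_force"])
    im=s["pixels"][v:v+130,u:u+130,::-1]; im=cv2.resize(im,(390,390),interpolation=cv2.INTER_CUBIC); a.append(im)
cv2.imwrite("pics/tab4.png",np.hstack(a))
E
```

```text
6.1667 [0.49199199 0.15227475 0.06246213] [-5.97722677 -0.8174244  20.18718613]
6.2167 [0.49196459 0.15226774 0.06242082] [-6.38447031 -0.79452008 21.15077535]
```

View pics/tab4.png

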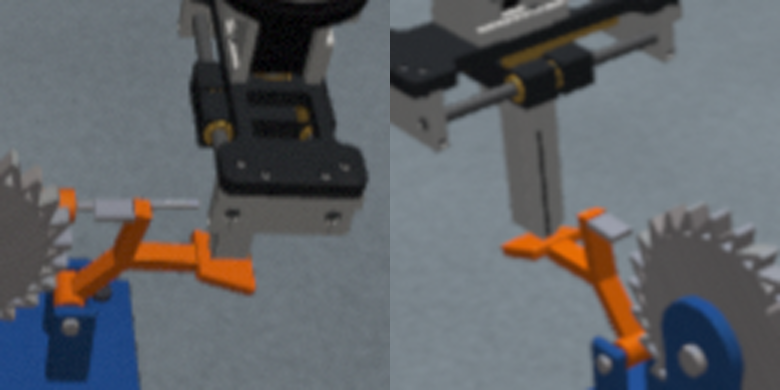

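The pawl sits at its stop, with its tip well clear of the teeth and a steady 21 N. I'll lift off and go over to the paddle.

Request:
play_rows(
  rows=[
    [0,[0,0,1],[0,0,0]],
    [0,[0,0,4],[0,0,0]],
    [0,[0,0,8],[0,0,0]],
    [0,[0,0,12],[0,0,0]],
    [0,[0,0,16],[0,0,0]],
    [0,[0,0,20],[0,0,0]],
    [0,[0,0,22.5],[0,0,0]],
    [0,[0,0,22.5],[0,0,0]],
  ],
)

```text
time: 6.88
tool_pos: [0.4927, 0.1525, 0.2888]
ee_rot: [3.132, 0.004, 1.913]
wrist_force: [0.2, -0.4, 0.6]
width: 0.0001
```

Request:
play_rows(
  rows=[
    [0,[1.5,-4,0],[0,0,0]],
    [0,[3,-8,0],[0,0,0]],
    [0,[4.5,-12,0],[0,0,0]],
    [0,[6,-16,0],[0,0,0]],
    [0,[7.5,-20,0],[0,0,0]],
    [0,[9,-24,0],[0,0,0]],
    [0,[10.5,-28,0],[0,0,0]],
    [0,[10.5,-29,0],[0,0,0]],
  ],
)

```text
time: 7.55
tool_pos: [0.5953, -0.1426, 0.2778]
ee_rot: [-3.134, -0.001, 1.909]
wrist_force: [-0.4, -0.1, -0.8]
width: 0.0006
```

Request:
play_rows(
  rows=[
    [0,[0,0,0],[0,0,0]],
    [0,[0,0,0],[0,0,0]],
    [0,[0,0,0],[0,0,0]],
  ],
)

```text
time: 7.8
tool_pos: [0.5948, -0.1363, 0.2813]
ee_rot: [-3.139, -0.002, 1.915]
wrist_force: [-0.1, -0.4, -0.5]
width: 0.0006
```

```bash
python3 - <<'E'
from h import *
a=[]
for c,(u,v) in dict(scene=(180,60),side=(310,60)).items():
    s=snapshot(c); o=get_obs(); print(o["time"],o["tool_pos"],o["wrist_force"])
    im=s["pixels"][v:v+160,u:u+130,::-1]; im=cv2.resize(im,(390,480),interpolation=cv2.INTER_CUBIC)
    p=(proj(s,[o["tool_pos"]+[0,0,.043],[.598,-.1395,.2472]])-[u,v]+.5)*3
    for x in p: cv2.circle(im,(int(x[0]),int(x[1])),4,(255,255,0),1)
    a.append(im)
cv2.imwrite("pics/pad1.png",np.hstack(a))
E
```

```text
7.85 [ 0.59495076 -0.13569699  0.2820928 ] [-0.48805586  0.66074833 -0.15831717]
7.9 [ 0.5950821  -0.1354088   0.28263835] [-0.72912078 -0.10649221  0.58514324]
```

View pics/pad1.png

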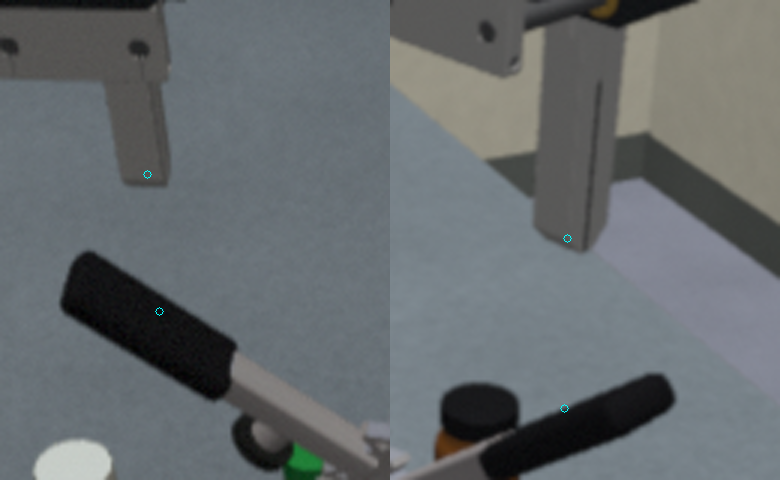

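Request:
play_rows(
  rows=[
    [0,[0.3,-0.4,-2],[0,0,0]],
    [0,[0.3,-0.4,-4],[0,0,0]],
    [0,[0.3,-0.4,-5.5],[0,0,0]],
    [0,[0.3,-0.4,-6.3],[0,0,0]],
    [0,[0.3,-0.4,-6.3],[0,0,0]],
    [0,[0.3,-0.4,-6.3],[0,0,0]],
  ],
)

```text
time: 8.4
tool_pos: [0.5984, -0.1398, 0.2202]
ee_rot: [3.141, 0.0, 1.916]
wrist_force: [-0.8, -0.1, 0.8]
width: 0.0008
```

Request:
play_rows(
  rows=[
    [0,[0.1,-0.2,-0.9],[0,0,0]],
    [0,[0.3,-0.7,-1.7],[0,0,0]],
    [0,[0.5,-1.2,-2.5],[0,0,0]],
    [0,[0.6,-1.7,-3.4],[0,0,0]],
    [0,[0.8,-2.2,-4.3],[0,0,0]],
    [0,[1.0,-2.7,-5.2],[0,0,0]],
    [0,[1.1,-3.1,-6.1],[0,0,0]],
    [0,[1.1,-3.1,-6.1],[0,0,0]],
  ],
)

```text
time: 9.07
tool_pos: [0.6107, -0.1732, 0.1594]
ee_rot: [3.139, 0.003, 1.914]
wrist_force: [0.6, -0.9, 0.8]
width: 0.0006
```

```bash
python3 - <<'E'
from h import *
a=[]
for c,(u,v) in dict(scene=(170,80),side=(300,80)).items():
    s=snapshot(c); o=get_obs(); print(o["time"],o["tool_pos"],o["wrist_force"])
    im=s["pixels"][v:v+180,u:u+150,::-1]; im=cv2.resize(im,(390,468),interpolation=cv2.INTER_CUBIC)
    a.append(im)
cv2.imwrite("pics/pad2.png",np.hstack(a))
E
```

```text
9.1167 [ 0.60993064 -0.17244098  0.15936543] [ 0.00720806  0.63447561 -0.37303708]
9.1667 [ 0.6095372  -0.17192757  0.15924554] [-0.74396465 -0.04579386 -0.27048004]
```

View pics/pad2.png

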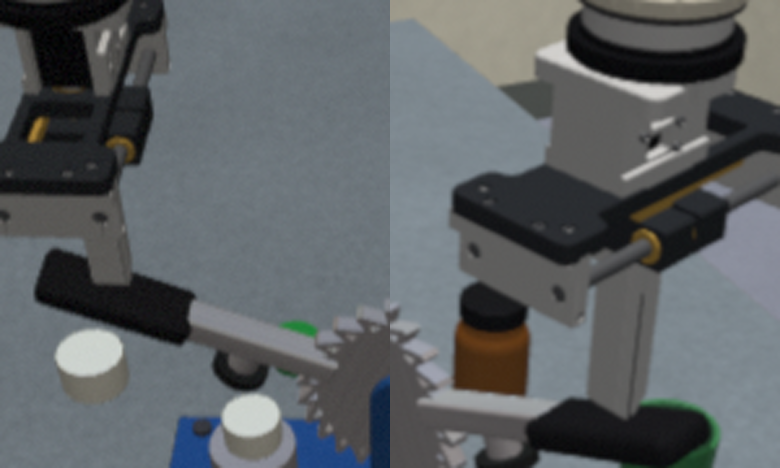

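The lever is following, at about 0.4 rad, with the tip mid-paddle. I continue along the arc.

Request:
play_rows(
  rows=[
    [0,[0.1,-0.4,-1],[0,0,0]],
    [0,[0.3,-0.7,-2],[0,0,0]],
    [0,[0.4,-1.0,-3],[0,0,0]],
    [0,[0.5,-1.3,-4],[0,0,0]],
    [0,[0.6,-1.5,-5],[0,0,0]],
    [0,[0.6,-1.7,-6],[0,0,0]],
    [0,[0.7,-1.8,-6.7],[0,0,0]],
    [0,[0.7,-1.8,-6.7],[0,0,0]],
  ],
)

```text
time: 9.83
tool_pos: [0.616, -0.1897, 0.0897]
ee_rot: [-3.14, -0.001, 1.915]
wrist_force: [0.4, 0.2, 0.3]
width: 0.0004
```

Request:
play_rows(
  rows=[
    [0,[0,0,-0.3],[0,0,0]],
    [0,[0,-0.1,-0.6],[0,0,0]],
    [0,[0,-0.1,-0.9],[0,0,0]],
    [0,[0,-0.1,-1.2],[0,0,0]],
    [0,[0,-0.1,-1.2],[0,0,0]],
  ],
)

```text
time: 10.25
tool_pos: [0.6165, -0.1904, 0.0796]
ee_rot: [3.141, -0.0, 1.915]
wrist_force: [-1.0, 2.2, 3.6]
width: 0.0002
```

Request:
play_rows(
  rows=[
    [0,[0,0,-0.3],[0,0,0]],
    [0,[0,0,-0.5],[0,0,0]],
    [0,[0,0,-0.5],[0,0,0]],
  ],
)

```text
time: 10.5
tool_pos: [0.6167, -0.1904, 0.0794]
ee_rot: [3.139, 0.002, 1.915]
wrist_force: [-7.0, 4.6, 16.4]
width: 0.0004
```

Request:
play_rows(
  rows=[
    [0,[0,0,-0.3],[0,0,0]],
    [0,[0,0,-0.3],[0,0,0]],
    [0,[0,0,-0.3],[0,0,0]],
    [0,[0,0,-0.3],[0,0,0]],
  ],
)

```text
time: 10.83
tool_pos: [0.6168, -0.1905, 0.0793]
ee_rot: [3.138, 0.003, 1.915]
wrist_force: [-10.4, 5.0, 25.7]
width: 0.0003
```

Request:
play_rows(
  rows=[
    [0,[0,0,1],[0,0,0]],
    [0,[0,0,3],[0,0,0]],
    [0,[0,0,6],[0,0,0]],
    [0,[0,0,9],[0,0,0]],
    [0,[0,0,12],[0,0,0]],
    [0,[0,0,15],[0,0,0]],
    [0,[0,0,18],[0,0,0]],
    [0,[0,0,18],[0,0,0]],
  ],
)

```text
time: 11.5
tool_pos: [0.619, -0.1919, 0.259]
ee_rot: [3.132, 0.009, 1.915]
wrist_force: [-1.3, -0.1, 1.0]
width: 0.0005
```

```bash
python3 - <<'E'
from fit import *
q=[.5489,-.0023,.3448]; a=[]
for c,(u,v) in dict(scene=(180,150),side=(220,160)).items():
    s=snapshot(c); o=get_obs(); print(o["time"],o["tool_pos"],o["wrist_force"])
    im=s["pixels"][v:v+200,u:u+(260 if c=="scene" else 240),::-1]; im=cv2.resize(im,None,fx=2,fy=2,interpolation=cv2.INTER_CUBIC)
    im=cv2.resize(s["pixels"][v:v+200,u:u+260,::-1],(520,400),interpolation=cv2.INTER_CUBIC)[:, :400]
    for th,col in ((0,(255,255,0)),(.05,(255,0,255))):
        P=pts(th,.35)
        for n in ("p0","p1","p2","p3","tab0","tab1","tab2","tab3"):
            x=(proj(s,W(q,[P[n]]))[0]-[u,v]+.5)*2; cv2.circle(im,(int(x[0]),int(x[1])),2,col,-1)
    a.append(im)
    for l in ("specimen","spare","driver","jar","beaker"):
        print(c,l,[(round(d["confidence"],2),np.round(d["point"]).tolist(),int(d["mask"].sum())) for d in silhouettes(c,l)])
cv2.imwrite("pics/end.png",np.hstack(a))
E
```

```text
11.55 [ 0.61835885 -0.19163753  0.25575937] [-0.29352008  0.5166034   0.29018078]
scene specimen [(0.87, [317.0, 203.0], 927), (0.78, [250.0, 268.0], 217), (0.73, [214.0, 207.0], 213)]
scene spare [(0.51, [211.0, 281.0], 249)]
scene driver [(0.54, [216.0, 373.0], 66)]
scene jar [(0.76, [338.0, 365.0], 1809)]
scene beaker [(0.71, [320.0, 254.0], 1864)]
11.85 [ 0.61574063 -0.1904493   0.24898895] [0.43626398 0.85427117 0.45880097]
side specimen [(0.93, [294.0, 339.0], 392), (0.85, [404.0, 358.0], 1563), (0.75, [311.0, 442.0], 1002)]
side spare [(0.69, [354.0, 269.0], 777), (0.24, [262.0, 322.0], 6117)]
side driver [(0.97, [299.0, 209.0], 864)]
side jar [(0.97, [212.0, 341.0], 1302), (0.71, [206.0, 249.0], 846)]
side beaker [(0.6, [259.0, 407.0], 1778)]
```

View pics/end.png

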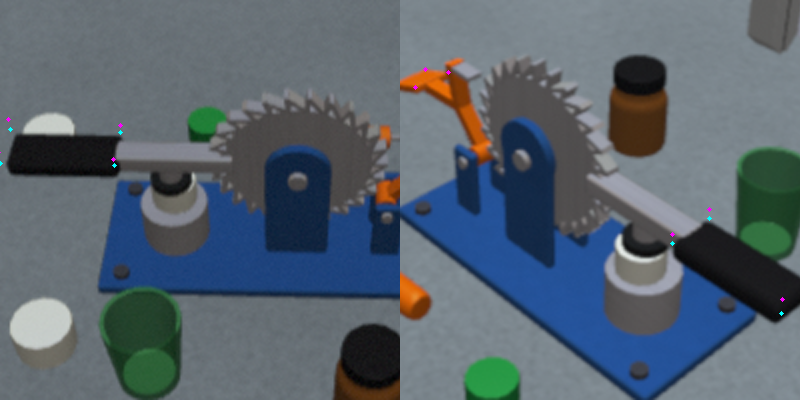

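The lever is level with its foot on the specimen, the pawl is clear of the wheel, and the bystanders are unchanged to within 4 px. I'm handing in.

```bash
python3 -c "
from bench import *
print(close_job())"
```

```text
the job is handed in; nothing more can be done
None
```

I pressed the pawl tab down to its stop, then pushed the paddle down along its arc until the lever stopped on the specimen. I lifted the arm clear and handed the job in at about 12 s. The hand-in gave no verdict.

- **Pawl:** it stopped at about 21 N with the lever still up. The pictures, including the final side view, show its tip clear of the teeth.
- **Lever:** it stopped hard. Height stayed at 0.0793–0.0796 m while the force rose from about 4 to 26 N. In the last picture it is level with its foot on the specimen, but I did not measure its angle.
- **Specimen and bystanders:** the specimen is upright under the foot, where it was. Jar, beaker and green disc were within about 4 px of where they started in the side and scene views. The screwdriver also matched in the side view. Where the networks gave different points, the lever or pawl was covering part of the object or the label was a false hit.

**Disagreement:** the pictures put the fingertips about 43 mm higher than the reported TCP height. I went by the pictures and the measured contact forces. At the final stop the tip height with that offset came out about 3 mm above my model of the level paddle. I put that down to error in the offset, because the lever would not go further down.

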